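Test a compression spring against the reference pointer and sort it

TASK

Take the spring standing on the yellow disc of the stand, stand it in the dish of the spring tester and press it gently straight down until it carries about 12 N (never as much as 20 N on the dish), and keep that load for a second while you compare the height of its top with the red pointer. If its top stays above the pointer the spring is good: stand it upright in the green tray; if it sinks below, stand it upright in the red tray. Leave the two spare springs on the stand and everything else on the table where it is.

Things in the scene. Friction and masses are not known exactly. Their poses are not given: they have to be found in the camera images.
- spring_a: Steel compression spring, upright, 80 mm tall when free, about 90 g. The three look alike; stiffness differs and is unknown (10 to 35 mm of compression at 12 N). Bottom cup 36 mm across, 8 mm high; top cap 32 mm across, 14 mm high, solid and flat on top, to be gripped from the sides or pressed; coils between. The cap slides down at most 42 mm. Origin: centre of the underside, z up.
- spring_b: Steel compression spring, upright, 80 mm tall when free, about 90 g. The three look alike; stiffness differs and is unknown (10 to 35 mm of compression at 12 N). Bottom cup 36 mm across, 8 mm high; top cap 32 mm across, 14 mm high, solid and flat on top, to be gripped from the sides or pressed; coils between. The cap slides down at most 42 mm. Origin: centre of the underside, z up.
- spring_c: Steel compression spring, upright, 80 mm tall when free, about 90 g. The three look alike; stiffness differs and is unknown (10 to 35 mm of compression at 12 N). Bottom cup 36 mm across, 8 mm high; top cap 32 mm across, 14 mm high, solid and flat on top, to be gripped from the sides or pressed; coils between. The cap slides down at most 42 mm. Origin: centre of the underside, z up.
- spring_a_top (a point): Centre of the flat top of spring a; it moves down as the spring is compressed.
- spring_b_top (a point): Centre of the flat top of spring b; it moves down as the spring is compressed.
- spring_c_top (a point): Centre of the flat top of spring c; it moves down as the spring is compressed.
- spring_a_ring (a point): Centre of the thin orange travel ring (30 mm across, 3 mm high) round the coils of spring a. It starts against the underside of the top cap, 64.5 mm above the spring's underside; the cap pushes it down and friction leaves it at the lowest point reached, so that afterwards the shortest length was ring height + 15.5 mm.
- spring_b_ring (a point): Centre of the thin orange travel ring (30 mm across, 3 mm high) round the coils of spring b. It starts against the underside of the top cap, 64.5 mm above the spring's underside; the cap pushes it down and friction leaves it at the lowest point reached, so that afterwards the shortest length was ring height + 15.5 mm.
- spring_c_ring (a point): Centre of the thin orange travel ring (30 mm across, 3 mm high) round the coils of spring c. It starts against the underside of the top cap, 64.5 mm above the spring's underside; the cap pushes it down and friction leaves it at the lowest point reached, so that afterwards the shortest length was ring height + 15.5 mm.
- tester: Grey spring tester, fixed. Foot 160 x 160 mm, 18 mm high, from -50 to 110 mm in its x and -110 to 50 mm in its y. Dish on a short stem (dish). A steel column 18 mm across stands at x 71, y -71 mm (100 mm from the dish axis), rises to 218 mm above the table and holds the red pointer on a 30 mm collar. Origin: on the table under the centre of the dish.
- dish (a point): Centre of the flat floor of the round aluminium dish, 70 mm above the table; floor 44 mm in diameter inside, 5 mm wide rim standing 4 mm above the floor.
- pointer_tip (a point): Tip of the red reference pointer, a fixed tongue 3 mm thick from the column towards the dish, ending 34 mm short of the dish axis. Its height over the dish floor (59 mm) is the least length of a good spring at 12 N. At 12 N a good spring keeps its top over 4 mm above it, a weak one sinks over 4 mm below.
- stand: Grey plastic stand for springs, fixed, 270 x 75 mm, 12 mm high, three places in a row along its own x axis, 90 mm apart. Origin: centre of its underside.
- test_spot (a point): Centre of the yellow disc (60 mm in diameter, flat) on the top of the stand, at one end: the spring standing here is the one to test.
- spare_mid (a point): Point on the stand's top half way between the two black discs (48 mm in diameter), on which the two spare springs stand.
- tray_green: Open green tray, fixed, 110 x 110 mm, walls 4 mm thick and 28 mm high, floor 4 mm thick. Origin: centre of its underside.
- tray_red: Open red tray, same size as the green one. Origin: centre of its underside.
- screwdriver: Bystander: blue-handled screwdriver lying on the table.
- black_ring: Bystander: black plastic ring, 64 mm in diameter, 16 mm high, lying on the table.
- weight: Bystander: brass 500 g weight with a knob, 40 mm in diameter, 56 mm high.
- bottle: Bystander: white bottle with blue cap, 56 mm in diameter, 130 mm high.
- caliper: Bystander: steel caliper with a black display, about 190 mm long, lying on the table.
Mind the look-alikes: they are no part of the job. Leave any blue or pink look-alike of the spring_c alone.

How it is judged (in metres and radians):
On the way, in this order (a step that is already met when the one before it is completed fails the run):
1. A spring stands upright in the dish, its bottom cup flat on the dish floor (((horizontal distance between spring_a and dish below 0.007 m and z of spring_a in the frame of dish between -0.003 and 0.003 m and angle between spring_a's own z axis and vertical below 0.1 rad and contact force between spring_a and tester below 9 N) or (horizontal distance between spring_b and dish below 0.007 m and z of spring_b in the frame of dish between -0.003 and 0.003 m and angle between spring_b's own z axis and vertical below 0.1 rad and contact force between spring_b and tester below 9 N) or (horizontal distance between spring_c and dish below 0.007 m and z of spring_c in the frame of dish between -0.003 and 0.003 m and angle between spring_c's own z axis and vertical below 0.1 rad and contact force between spring_c and tester below 9 N))), for 0.1 s.
2. The spring in the dish is pressed so that the load on the dish stays between 10 and 15 N for half a second (((horizontal distance between spring_a and dish below 0.007 m and z of spring_a in the frame of dish between -0.003 and 0.003 m and angle between spring_a's own z axis and vertical below 0.1 rad and contact force between spring_a and tester between 10 and 15 N) or (horizontal distance between spring_b and dish below 0.007 m and z of spring_b in the frame of dish between -0.003 and 0.003 m and angle between spring_b's own z axis and vertical below 0.1 rad and contact force between spring_b and tester between 10 and 15 N) or (horizontal distance between spring_c and dish below 0.007 m and z of spring_c in the frame of dish between -0.003 and 0.003 m and angle between spring_c's own z axis and vertical below 0.1 rad and contact force between spring_c and tester between 10 and 15 N))), for 0.5 s.
At the end, for the whole second after the job is handed in: The tested spring stands upright (within 0.1 rad) and still on the floor of the right tray: green if its top stayed above the pointer (travel ring above 43.5 mm), red if it sank below. The two other springs stand upright on the stand, within 75 mm of the point between the black discs (((((x of spring_a in the frame of tray_green between -0.045 and 0.045 m and y of spring_a in the frame of tray_green between -0.045 and 0.045 m and z of spring_a in the frame of tray_green below 0.01 m and linear speed of spring_a below 0.02 m/s and angle between spring_a's own z axis and vertical below 0.1 rad and z of spring_a_ring in the frame of spring_a between 0.0435 and 0.06 m) or (x of spring_a in the frame of tray_red between -0.045 and 0.045 m and y of spring_a in the frame of tray_red between -0.045 and 0.045 m and z of spring_a in the frame of tray_red below 0.01 m and linear speed of spring_a below 0.02 m/s and angle between spring_a's own z axis and vertical below 0.1 rad and z of spring_a_ring in the frame of spring_a below 0.0435 m)) and horizontal distance between each of spring_b, spring_c and spare_mid below 0.075 m and z of spring_b in the frame of spare_mid between -0.006 and 0.006 m and linear speed of each of spring_b, spring_c below 0.02 m/s and angle between each of spring_b, spring_c's own z axis and vertical below 0.1 rad and z of spring_c in the frame of spare_mid between -0.006 and 0.006 m) or (((x of spring_b in the frame of tray_green between -0.045 and 0.045 m and y of spring_b in the frame of tray_green between -0.045 and 0.045 m and z of spring_b in the frame of tray_green below 0.01 m and linear speed of spring_b below 0.02 m/s and angle between spring_b's own z axis and vertical below 0.1 rad and z of spring_b_ring in the frame of spring_b between 0.0435 and 0.06 m) or (x of spring_b in the frame of tray_red between -0.045 and 0.045 m and y of spring_b in the frame of tray_red between -0.045 and 0.045 m and z of spring_b in the frame of tray_red below 0.01 m and linear speed of spring_b below 0.02 m/s and angle between spring_b's own z axis and vertical below 0.1 rad and z of spring_b_ring in the frame of spring_b below 0.0435 m)) and horizontal distance between each of spring_a, spring_c and spare_mid below 0.075 m and z of spring_a in the frame of spare_mid between -0.006 and 0.006 m and linear speed of each of spring_a, spring_c below 0.02 m/s and angle between each of spring_a, spring_c's own z axis and vertical below 0.1 rad and z of spring_c in the frame of spare_mid between -0.006 and 0.006 m) or (((x of spring_c in the frame of tray_green between -0.045 and 0.045 m and y of spring_c in the frame of tray_green between -0.045 and 0.045 m and z of spring_c in the frame of tray_green below 0.01 m and linear speed of spring_c below 0.02 m/s and angle between spring_c's own z axis and vertical below 0.1 rad and z of spring_c_ring in the frame of spring_c between 0.0435 and 0.06 m) or (x of spring_c in the frame of tray_red between -0.045 and 0.045 m and y of spring_c in the frame of tray_red between -0.045 and 0.045 m and z of spring_c in the frame of tray_red below 0.01 m and linear speed of spring_c below 0.02 m/s and angle between spring_c's own z axis and vertical below 0.1 rad and z of spring_c_ring in the frame of spring_c below 0.0435 m)) and horizontal distance between each of spring_a, spring_b and spare_mid below 0.075 m and z of spring_a in the frame of spare_mid between -0.006 and 0.006 m and linear speed of each of spring_a, spring_b below 0.02 m/s and angle between each of spring_a, spring_b's own z axis and vertical below 0.1 rad and z of spring_b in the frame of spare_mid between -0.006 and 0.006 m))); the robot touches nothing.
It fails at once if A spring is pressed on the tester with 20 N or more (contact force between any of spring_a, spring_b, spring_c and tester above 20 N).
It fails at once if A bystander is shifted by more than 30 mm (distance of any of screwdriver, black_ring, weight, bottle, caliper from where it was at the start of the episode above 0.03 m).
It also fails if it takes over 56 s, if anything falls off the work surface, if the arm or the gripper's body presses on something with over 40 N, if the wrist force passes 120 N, or if a joint passes its speed limit or range.

ROBOT

A 6-joint arm with a two-finger parallel gripper is mounted at the origin on the work surface. World frame = base frame: x ahead of the robot, y to its left, z up, the work surface at z = 0. Lengths are in m, angles in degrees, forces in N, time in s.
With the tool pointing down it reaches from about 0.35 to 0.875 m from the base axis. Payload 4.2 kg.
Tool frame: the origin (TCP) lies at the very end of the fingers, on their centre line; the grasp point (between the pads) lies 19 mm behind it; y points along the fingers, z is the direction in which the jaws open and shut, and the axes are right-handed (so a half turn about y gives the same grasp; the last joint's range is limited). The gripper opens to 87 mm and grips with 3 to 60 N. Pads are 19 mm wide; open, the fingers measure 117 mm over their backs; the gripper's body (75 mm by 190 mm) begins 51 mm behind the grasp point.
Start: joints at [81.28, 22.042, 0.453, 0, -68.411, -14.817], TCP at [0.25, 0.573, 0.223] pointing down, gripper open.
Joint ranges: [-179.83, 179.83], [-69.29, 118.12], [-61.27, 80.66], [-181.25, 117.63], [-171.15, -9.14], [-177.46, 177.46]. Speed limits (degrees/s): [159.86, 159.86, 180, 180, 180, 180].

INTERFACE

Orientations are given as a 3x3 rotation matrix whose columns are the frame's x, y, z axes.
In Python, from station import r, eyes gives the robot as it stands.
- The arm moves only by the tool play_rows, never from a script. Its argument "deltas" is one flat list of numbers, 5 for each row, row after row: the closure in counts, from 0 (fully open) to 255 (shut), then the shift along the tool's x, y, z in mm, then the turn about the tool's y in rad. In form: [claw, tx, ty, tz, roll, claw, tx, ty, tz, roll, ...]. A call has exactly 10 rows; each row shifts and turns the commanded pose from where the row before left it, along the tool's axes as they then stand; what a row does not reach is not made up. A row lasts 1/10 s, in which the tool goes at most 50 mm and 8.59 degrees, less where a joint would pass 70% of its speed; a pose out of reach is approached as far as the arm can. A call is refused whole if a number of a shift passes 50 or a number of a turn 0.15, either way. A call with a gripper value outside its range is refused whole. The fingers move at their own pace and stop on an object; the grip force is fixed at half the most. Time passes only in rows, so rows that do not move let the fingers close, or fill a call up. It gives the time, the measured TCP pose, the force and the opening at its end, in the units of the state.
- r.sense(): the state, without advancing time (a new reading comes with each control period).
- eyes.capture(name): name is "scene" or "top" or "wrist"; returns a dict with "img" (420x560x3 uint8, blue, green, red), "vfov" (degrees; the focal length in pixels is half the picture's height over the tangent of half this angle, whatever the lens; pixels are square), "cx", "cy" (the principal point, pixels), "distortion" ([k1, k2, p1, p2, k3] as OpenCV has them; the pictures are not rectified), "R" (3x3) and "t" (3): a world point X has camera coordinates R X + t; the wrist camera has in their place "tool_from_camera" (4x4, takes a point from camera to tool coordinates, whose origin is the TCP and whose axes are the tool frame's). Camera axes: x right, y down, z forward; pixel columns grow to the right and rows downward; lengths in m; the calibration is good to about 2 mm. A picture is of the moment at which its call begins: read the wrist's pose just before it. There is no depth.
- r.finish_job(): hands the job in, once; it reports no verdict.
The state is a dict: "time_s": time; "joints": joint angles; "joint_velocities": joint speeds; "effort": joint torques, N m; "tcp_pos": TCP position; "ee_rot": TCP orientation; "wrist_force": force on the tool from outside, world axes, zero at the start; "moment": the same for the moment, N m; "gripper_width": opening from 0.0 (shut) to 1.0 (fully open).
Only numpy, scipy, OpenCV 4.12 (cv2) and the standard library are available. Lean on these libraries where they do the work, as an engineer would, in place of code of your own. Each camera call takes 0.05 s, during which the arm holds its last target.

## Working session

There is one attempt and no reset: what is moved stays moved. The work goes in short steps, Python scripts to look and compute and a tool call to move; the robot and the scene stay as the last step left them, time stands still between calls to the robot, and variables do not carry over. Pictures are saved under pics/ and viewed, and the job is handed in when it is done.

Besides the shell and the picture viewer there is one more tool, called after "Request:" as name(argument=value, ...) on one line, values as JSON. play_rows: Moves the arm, as the interface text tells. Its arguments: {"type":"object","properties":{"deltas":{"type":"array","items":{"type":"number"}}},"required":["deltas"]}

```bash
ls; mkdir -p pics
python3 - <<'E'
from station import r, eyes
import cv2
s=r.sense();print(s)
for n in("scene","top","wrist"):
    c=eyes.capture(n);cv2.imwrite(f"pics/{n}0.png",c["img"])
    print(n,{k:v for k,v in c.items() if k!="img"})
E
```

```text
pics
{'time_s': 0.0, 'joints': array([ 8.12773633e+01,  2.20892001e+01,  3.79286461e-01, -2.99792814e-02,
       -6.84103044e+01, -1.48165864e+01]), 'joint_velocities': array([-0.09756935,  0.08281832, -0.09403569, -0.05502272, -0.03916041,
        0.01720553]), 'effort': array([-9.69977082e-04, -3.90668106e+01,  1.87400204e+01,  4.22014430e+00,
        1.08654777e-02, -1.96083506e-04]), 'tcp_pos': array([0.24934682, 0.57244471, 0.22147011]), 'ee_rot': array([[-9.16709801e-01, -7.99088596e-04, -3.99552878e-01],
       [ 3.99553671e-01, -2.00010190e-03, -9.16707622e-01],
       [-6.66158632e-05, -9.99997681e-01,  2.15279180e-03]]), 'wrist_force': array([-0.36144168, -0.68241287,  0.27144238]), 'moment': array([0.03137202, 0.05028768, 0.00631947]), 'gripper_width': 0.9982370219090184}
scene {'vfov': 51.223232543441085, 'cx': 282.0004493940297, 'cy': 204.04198023087227, 'distortion': array([-0.07120787,  0.        ,  0.        ,  0.        ,  0.        ]), 'R': array([[ 0.3298206 ,  0.94397255,  0.01158412],
       [ 0.81151037, -0.27722637, -0.5143894 ],
       [-0.48235805,  0.1790568
[... 272 characters left out ...]
 0.03405335],
       [-0.99599056, -0.03221145, -0.08345792],
       [ 0.08447019, -0.03145858, -0.99592929]]), 't': array([-0.05382646,  0.59227342,  1.01012952])}
wrist {'vfov': 58.873477728750224, 'cx': 274.95872749976553, 'cy': 209.1924510611405, 'distortion': array([-0.03516569,  0.        ,  0.        ,  0.        ,  0.        ]), 'tool_from_camera': array([[-3.73698673e-04,  9.54737600e-01,  2.97449114e-01,
        -8.26175102e-02],
       [-4.90206884e-04, -2.97449274e-01,  9.54737498e-01,
        -1.63050034e-01],
       [ 9.99999810e-01,  2.10972532e-04,  5.79175343e-04,
        -6.97448707e-04],
       [ 0.00000000e+00,  0.00000000e+00,  0.00000000e+00,
         1.00000000e+00]])}
```

View pics/scene0.png

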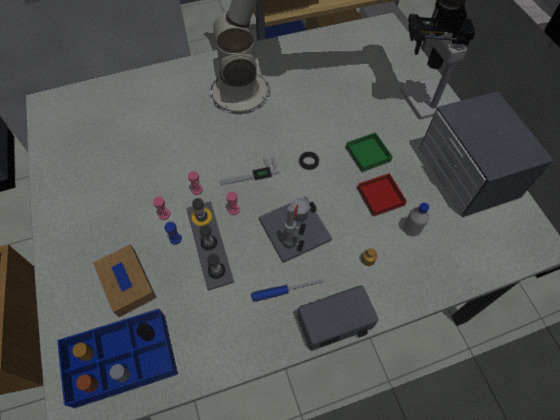

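View pics/top0.png

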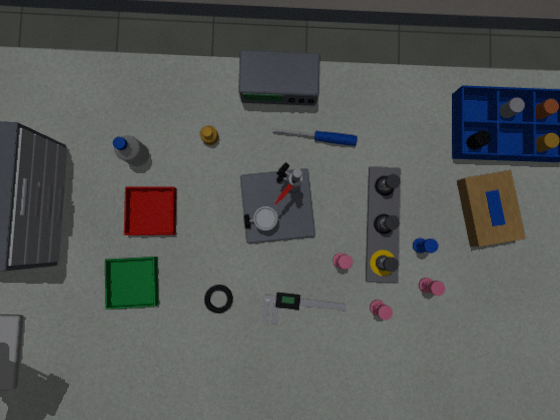

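View pics/wrist0.png

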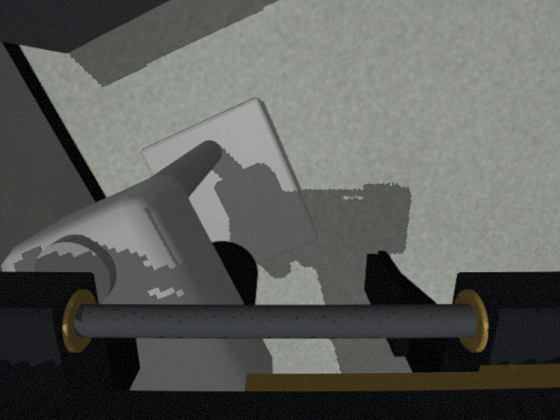

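```bash
cat > h.py <<'E'
import numpy as np, cv2
def K(c):
    h=c["img"].shape[0]; f=h/2/np.tan(np.radians(c["vfov"])/2)
    return np.array([[f,0,c["cx"]],[0,f,c["cy"]],[0,0,1.]])
def ext(c,s=None):
    if "R" in c: return np.array(c["R"]),np.array(c["t"])
    T=np.eye(4);T[:3,:3]=s["ee_rot"];T[:3,3]=s["tcp_pos"]
    M=np.linalg.inv(T@np.array(c["tool_from_camera"]));return M[:3,:3],M[:3,3]
def ray(c,uv,s=None):
    R,t=ext(c,s)
    p=cv2.undistortPoints(np.array([[uv]],float),K(c),np.array(c["distortion"]))[0,0]
    return -R.T@t, R.T@np.array([p[0],p[1],1.])
def plane(c,uv,z,s=None):
    o,d=ray(c,uv,s); return o+d*(z-o[2])/d[2]
def proj(c,X,s=None):
    R,t=ext(c,s)
    return cv2.projectPoints(np.atleast_2d(np.array(X,float)),cv2.Rodrigues(R)[0],t,K(c),np.array(c["distortion"]))[0][:,0]
def tri(*rays):
    A=0;b=0
    for o,d in rays:
        d=d/np.linalg.norm(d);P=np.eye(3)-np.outer(d,d);A=A+P;b=b+P@o
    X=np.linalg.solve(A,b)
    res=[np.linalg.norm((np.eye(3)-np.outer(d,d)/(d@d))@(X-o)) for o,d in rays]
    return X,res
def crop(img,x0,y0,x1,y1,k,name):
    cv2.imwrite(name,cv2.resize(img[y0:y1,x0:x1],None,fx=k,fy=k,interpolation=cv2.INTER_CUBIC))
def loc(s,p):  # world point -> tool-frame offset in mm
    return s["ee_rot"].T@(np.array(p)-s["tcp_pos"])*1000
E
python3 - <<'E'
from station import r, eyes
from h import *
t=cv2.imread("pics/top0.png");s=cv2.imread("pics/scene0.png")
crop(t,230,150,410,300,4,"pics/tc1.png")
crop(s,150,170,340,300,4,"pics/sc1.png")
E
```

```text
(no output)
```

View pics/tc1.png

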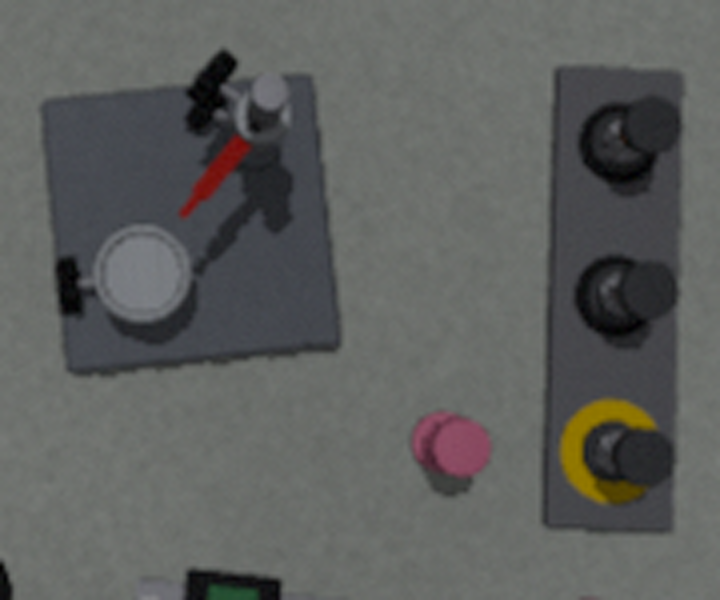

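View pics/sc1.png

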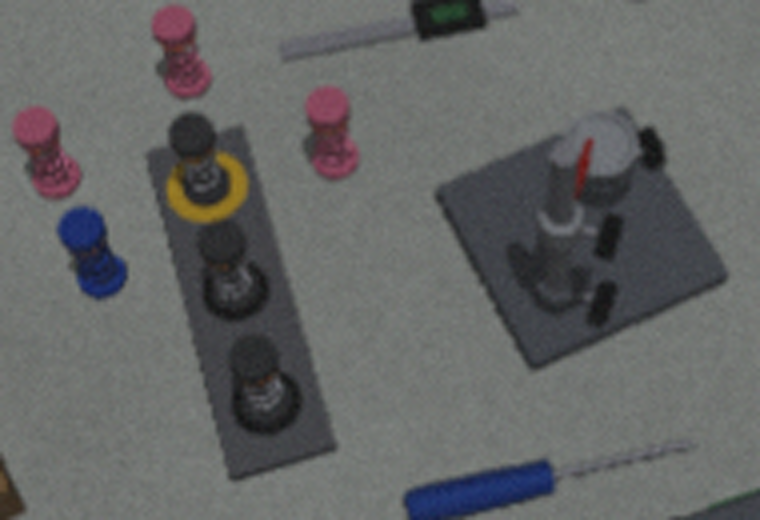

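Run:
```python
from station import r, eyes
from h import *
t=eyes.capture("top");s=eyes.capture("scene")
np.set_printoptions(precision=4,suppress=True)
def two(n,a,b): print(n,*tri(ray(t,a),ray(s,b)))
two("cap",(391.2,264.2),(197.9,202.8))
two("spare mid",(391.8,222),(205.3,230.2))
two("dish",(265.5,218.5),(300,206.3))
print("cap@.092",plane(t,(391.2,264.2),.092),plane(s,(197.9,202.8),.092))
print("dish@.07",plane(t,(265.5,218.5),.07),plane(s,(300,206.3),.074))
two("tip",(230+182/4,150+215/4),(150+590/4,170+140/4))
hsv={k:cv2.cvtColor(c["img"],cv2.COLOR_BGR2HSV) for k,c in(("t",t),("s",s))}
def blob(k,lo,hi,box):
    m=cv2.inRange(hsv[k],lo,hi);x0,y0,x1,y1=box;z=np.zeros_like(m);z[y0:y1,x0:x1]=m[y0:y1,x0:x1]
    cs,_=cv2.findContours(z,0,2);c=max(cs,key=cv2.contourArea);return c
for n,lo,hi,bt,bs in(("green",(50,100,30),(75,255,255),(90,240,180,320),(330,120,410,180)),("red",(0,120,40),(8,255,255),(110,175,190,245),(340,160,420,230))):
    for k,b,c in(("t",bt,t),("s",bs,s)):
        q=blob(k,lo,hi,b);rr=cv2.minAreaRect(q);print(n,k,rr,plane(c,rr[0],.02))
        print([plane(c,tuple(p),.028)[:2] for p in cv2.boxPoints(rr)])
q=blob("t",(20,120,60),(35,255,255),(350,240,420,300));print("yel",cv2.minAreaRect(q),plane(t,cv2.minEnclosingCircle(q)[0],.012))
q=blob("s",(20,120,60),(35,255,255),(170,190,230,240));print("yel",plane(s,cv2.minAreaRect(q)[0],.012))
for n,p in dict(st1=(230+600/4,150+70/4)).items(): pass
for a in((369,168),(400,168),(367,281),(398,282)):print("stand",plane(t,a,.012))
for a in((240.5,175.5),(307.5,169),(315,236.5),(248,243)):print("foot",plane(t,a,.018))
```

```text
cap [ 0.4676 -0.2522  0.0898] [np.float64(1.961889105640542e-05), np.float64(1.9618891056468e-05)]
spare mid [ 0.5581 -0.2533  0.0885] [np.float64(0.00042678051969382875), np.float64(0.0004267805196939305)]
dish [0.5584 0.0208 0.0666] [np.float64(1.0744146448155737e-05), np.float64(1.0744146448212956e-05)]
cap@.092 [ 0.4677 -0.2516  0.092 ] [ 0.4691 -0.2522  0.092 ]
dish@.07 [0.5582 0.0207 0.07  ] [0.5624 0.0189 0.074 ]
tip [ 0.5863 -0.0001  0.1293] [np.float64(0.00017719375390073573), np.float64(0.00017719375390088277)]
green t ((130.97476196289062, 282.5401611328125), (50.42990493774414, 53.16579818725586), 88.49256896972656) [0.4077 0.3182 0.02  ]
[array([0.461 , 0.3788]), array([0.4673, 0.2619]), array([0.3562, 0.2528]), array([0.3506, 0.3686])]
green s ((369.350341796875, 150.96351623535156), (32.12384796142578, 37.93347930908203), 70.01689910888672) [0.4106 0.3187 0.02  ]
[array([0.3593, 0.2573]), array([0.3464, 0.3932]), array([0.471, 0.371]), array([0.4805, 0.2415])]
red t ((149.5, 210.5), (47.0, 51.0), 90.0) [0.5709 0.2863 0.02  ]
[array([0.6219, 0.344 ]), array([0.6258, 0.2297]), array([0.5191, 0.2243]), array([0.5158, 0.3376])]
red s ((381.2182922363281, 193.7353515625), (35.508880615234375, 40.29936981201172), 69.775146484375) [0.5717 0.2828 0.02  ]
[array([0.519 , 0.2212]), array([0.5094, 0.3562]), array([0.6314, 0.3358]), array([0.6378, 0.2072])]
yel ((381.5, 262.5), (25.0, 23.0), 90.0) [ 0.468  -0.2513  0.012 ]
yel [ 0.4694 -0.2534  0.012 ]
stand [ 0.6879 -0.2172  0.012 ]
stand [ 0.6905 -0.2908  0.012 ]
stand [ 0.4245 -0.2165  0.012 ]
stand [ 0.4242 -0.2885  0.012 ]
foot [0.6588 0.0831 0.018 ]
foot [ 0.6795 -0.0719  0.018 ]
foot [ 0.5231 -0.0933  0.018 ]
foot [0.5036 0.06   0.018 ]
```

Candidates in the top view (cap pixels): the stand springs at (391,264) on the yellow disc, (392,222) and (394,181) on the black discs; pink look-alikes at (345,261), (382,311) and (434,287); a blue one at (428,245). The one I want is (391,264), and the crops show it standing on yellow. I'll lift clear first, then turn the jaws perpendicular to the column direction and travel.

Request:
play_rows(deltas=[60,0,-15,0,0,60,0,-20,0,0,60,0,-20,0,0,60,0,-15,0,0.08,60,0,0,0,0.08,60,0,0,0,0.072,60,-15,0,12,0,60,-30,0,24,0,60,-34,0,26,0,60,-34,0,26,0])

```text
time_s: 1.25
tcp_pos: [0.2873, 0.4333, 0.2922]
ee_rot: [[-0.801, -0.0, -0.599], [0.599, -0.001, -0.801], [-0.0, -1.0, 0.0]]
wrist_force: [0.8, -1.1, -0.0]
gripper_width: 0.762
```

Request:
play_rows(deltas=[60,-34,0,26,0,60,-34,0,26,0,60,-34,0,26,0,60,-34,0,26,0,60,-34,0,26,0,60,-34,0,26,0,60,-34,0,26,0,60,-34,0,26,0,60,-34,0,26,0,60,-34,0,26,0])

```text
time_s: 2.25
tcp_pos: [0.4035, 0.0212, 0.2929]
ee_rot: [[-0.801, 0.001, -0.599], [0.599, 0.001, -0.801], [-0.001, -1.0, -0.001]]
wrist_force: [1.0, -0.5, -0.1]
gripper_width: 0.764
```

Request:
play_rows(deltas=[60,-34,0,26,0,60,-34,0,26,0,60,-34,0,26,0,60,-34,0,26,0,60,-34,10,26,0,60,-27,20,35,0,60,-10,25,15,0,60,0,25,10,0,60,0,10,0,0,60,0,0,0,0])

```text
time_s: 3.25
tcp_pos: [0.4545, -0.253, 0.2013]
ee_rot: [[-0.8, -0.003, -0.6], [0.6, 0.001, -0.8], [0.003, -1.0, 0.001]]
wrist_force: [0.1, 0.3, -0.5]
gripper_width: 0.762
```

Run:
```python
from station import r, eyes
from h import *
np.set_printoptions(precision=4,suppress=True)
s=r.sense();w=eyes.capture("wrist");cv2.imwrite("pics/w1.png",w["img"])
print(s["tcp_pos"],s["ee_rot"],s["joints"],s["wrist_force"],s["gripper_width"],s["time_s"])
print(proj(w,[[.468,-.252,.092],[.468,-.252,.012]],s), loc(s,[.468,-.252,.092]))
```

```text
[ 0.4545 -0.253   0.2013] [[-0.8002 -0.0031 -0.5997]
 [ 0.5997  0.0007 -0.8002]
 [ 0.003  -1.      0.0013]] [-11.2182  12.9421 -15.8825  -0.0079 -61.3606  64.3721] [ 0.1314  0.2747 -0.5284] 0.7615365120691454 3.25
[[263.8518 192.9426]
 [266.0766 171.4395]] [-10.5015 109.2654  -9.0448]
```

View pics/w1.png

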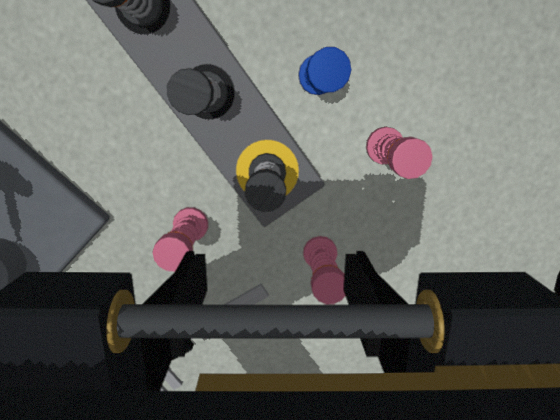

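Run:
```python
from h import *
crop(cv2.imread("pics/w1.png"),215,120,325,230,6,"pics/w1c.png")
```

```text
(no output)
```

View pics/w1c.png

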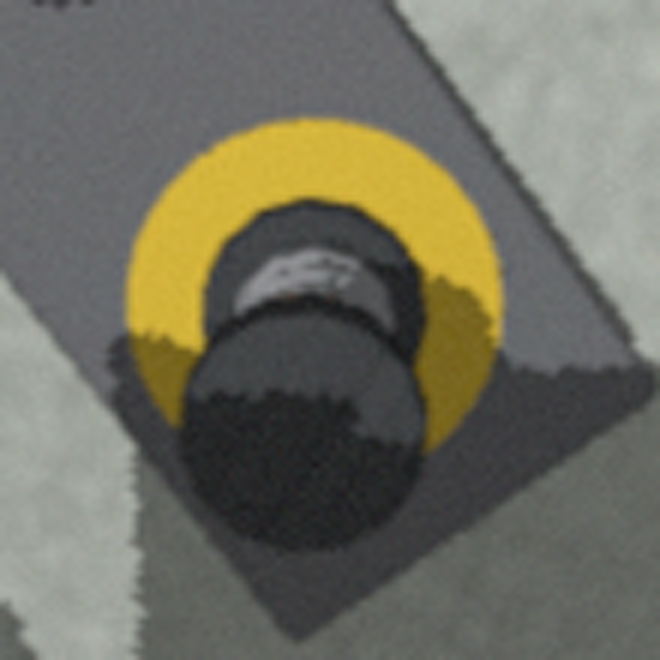

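Run:
```python
from station import r, eyes
from h import *
np.set_printoptions(precision=4,suppress=True)
s=r.sense();w=eyes.capture("wrist");t=eyes.capture("top");sc=eyes.capture("scene")
p=plane(w,(265.2,191.2),.092,s);print(p,loc(s,p))
print(tri(ray(w,(265.2,191.2),s),ray(t,(391.2,264.2)),ray(sc,(197.9,202.8))))
print(plane(w,(267,171.2),.014,s))
```

```text
[ 0.4696 -0.2535  0.092 ] [-11.459  110.8334  -8.0573]
(array([ 0.4681, -0.2525,  0.0894]), [np.float64(0.0011331661290816173), np.float64(0.0005247248418630885), np.float64(0.0006576305943804177)])
[ 0.4694 -0.2532  0.014 ]
```

Request:
play_rows(deltas=[60,-4,10,-3,0,60,-4,20,-3,0,60,-3,20,-2,0,60,0,20,0,0,60,0,20,0,0,60,0,20,0,0,60,0,15,0,0,60,0,10,0,0,60,0,0,0,0,60,0,0,0,0])

```text
time_s: 4.45
tcp_pos: [0.4696, -0.2535, 0.0679]
ee_rot: [[-0.801, 0.001, -0.599], [0.599, -0.0, -0.801], [-0.001, -1.0, -0.0]]
wrist_force: [-0.2, -0.4, -1.2]
gripper_width: 0.765
```

Run:
```python
from station import r, eyes
from h import *
s=r.sense();w=eyes.capture("wrist");cv2.imwrite("pics/w2.png",w["img"])
print(loc(s,[.469,-.2532,.085]))
```

```text
[  0.61915953 -17.06237429   0.1429368 ]
```

View pics/w2.png

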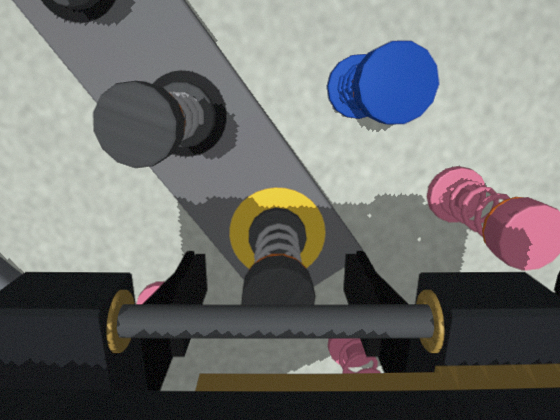

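The spring on yellow sits centred between the fingers, cap near (279,285). Closing now.

Request:
play_rows(deltas=[120,0,0,0,0,160,0,0,0,0,180,0,0,0,0,255,0,0,0,0,255,0,0,0,0,255,0,0,0,0,255,0,0,0,0,255,0,0,0,0,255,0,0,0,0,255,0,0,0,0])

```text
time_s: 5.5
tcp_pos: [0.4689, -0.2535, 0.0676]
ee_rot: [[-0.8, -0.0, -0.599], [0.599, -0.0, -0.8], [0.0, -1.0, 0.0]]
wrist_force: [0.7, -1.5, 0.8]
gripper_width: 0.354
```

Request:
play_rows(deltas=[255,0,-5,0,0,255,0,-5,0,0,255,0,-10,0,0,255,0,-20,0,0,255,0,-25,0,0,255,0,-25,0,0,255,0,-25,0,0,255,0,-15,0,0,255,0,-5,0,0,255,0,0,0,0])

```text
time_s: 6.5
tcp_pos: [0.4691, -0.2534, 0.2035]
ee_rot: [[-0.8, 0.002, -0.599], [0.599, -0.0, -0.8], [-0.002, -1.0, -0.001]]
wrist_force: [-0.4, -0.3, -0.9]
gripper_width: 0.354
```

Run:
```python
from station import r, eyes
from h import *
s=r.sense();w=eyes.capture("wrist");cv2.imwrite("pics/w3.png",w["img"])
c=eyes.capture("scene");crop(c["img"],150,120,340,300,3,"pics/s3.png")
print(s, loc(s,[.558,.0206,.15]))
```

```text
{'time_s': 6.5, 'joints': array([-1.09427751e+01,  1.39487205e+01, -1.41840234e+01, -1.05799415e-02,
       -6.17588736e+01,  6.41164379e+01]), 'joint_velocities': array([-0.03819823,  1.43750251, -1.91313004, -0.43209755,  0.49538143,
        0.04025759]), 'effort': array([-6.51544236e-03, -3.21009743e+01,  1.86361384e+01,  4.16279197e+00,
        4.04324115e-02, -1.72286957e-05]), 'tcp_pos': array([ 0.46912961, -0.25341203,  0.20346926]), 'ee_rot': array([[-8.00402110e-01,  1.88812185e-03, -5.99460505e-01],
       [ 5.99461261e-01, -1.99370162e-04, -8.00403746e-01],
       [-1.63077434e-03, -9.99998198e-01, -9.72279609e-04]]), 'wrist_force': array([-0.39666101, -0.34414285, -0.9121841 ]), 'moment': array([ 0.00867567, -0.01900591, -0.03959656]), 'gripper_width': 0.3538424865829023} [  93.21474486   53.58233107 -272.54255927]
```

View pics/w3.png

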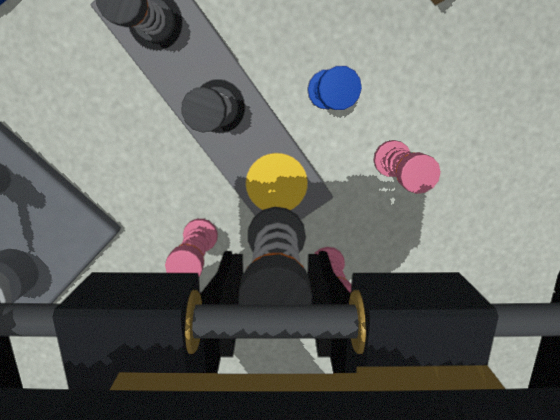

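View pics/s3.png

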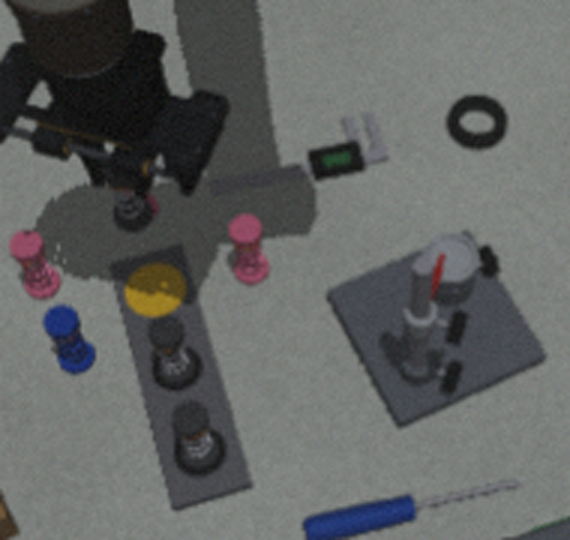

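Request:
play_rows(deltas=[255,4,-10,-12,0,255,8,-10,-24,0,255,11,0,-32,0,255,12,0,-35,0,255,12,0,-35,0,255,12,0,-35,0,255,12,0,-35,0,255,11,0,-32,0,255,8,0,-24,0,255,3,0,-8,0])

```text
time_s: 7.6
tcp_pos: [0.558, 0.0228, 0.222]
ee_rot: [[-0.802, -0.001, -0.597], [0.597, -0.0, -0.802], [0.001, -1.0, 0.001]]
wrist_force: [-0.4, 0.2, -0.0]
gripper_width: 0.356
```

Request:
play_rows(deltas=[255,0,5,0,0,255,0,5,0,0,255,0,0,0,0,255,0,0,0,0,255,0,0,0,0,255,0,0,0,0,255,0,0,0,0,255,0,0,0,0,255,0,0,0,0,255,0,0,0,0])

```text
time_s: 8.6
tcp_pos: [0.5576, 0.02, 0.2126]
ee_rot: [[-0.8, 0.0, -0.599], [0.599, 0.0, -0.8], [-0.0, -1.0, -0.0]]
wrist_force: [0.3, -0.4, -1.0]
gripper_width: 0.355
```

Run:
```python
from station import r, eyes
from h import *
np.set_printoptions(precision=4,suppress=True)
s=r.sense();w=eyes.capture("wrist");cv2.imwrite("pics/w4.png",w["img"])
c=eyes.capture("scene");crop(c["img"],230,120,380,270,4,"pics/s4.png")
print(s["tcp_pos"],s["wrist_force"], loc(s,[.558,.0206,.15]),proj(w,[[.558,.0206,.07],[.558,.0206,.074]],s),proj(w,[s["tcp_pos"]+[0,0,-.0556]],s))
```

```text
[0.5576 0.02   0.2126] [ 0.2792 -0.4241 -1.0407] [-0.0053 62.5982 -0.7084] [[274.8683 194.8792]
 [274.8692 196.12  ]] [[276.0305 231.0511]]
```

View pics/w4.png

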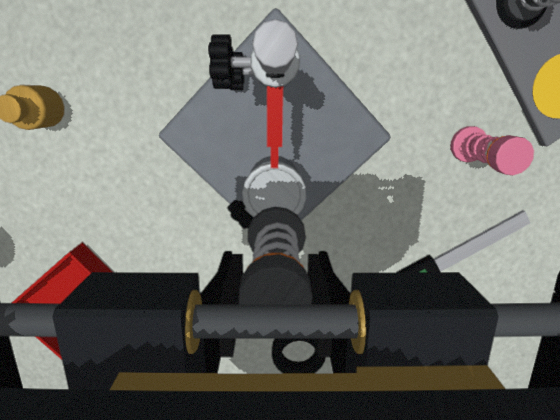

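View pics/s4.png

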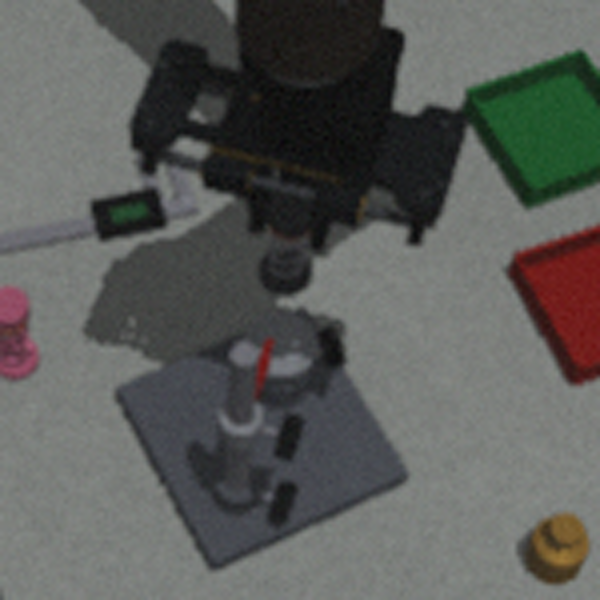

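Run:
```python
from h import *
crop(cv2.imread("pics/w4.png"),225,140,325,270,6,"pics/w4c.png")
```

```text
(no output)
```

View pics/w4c.png

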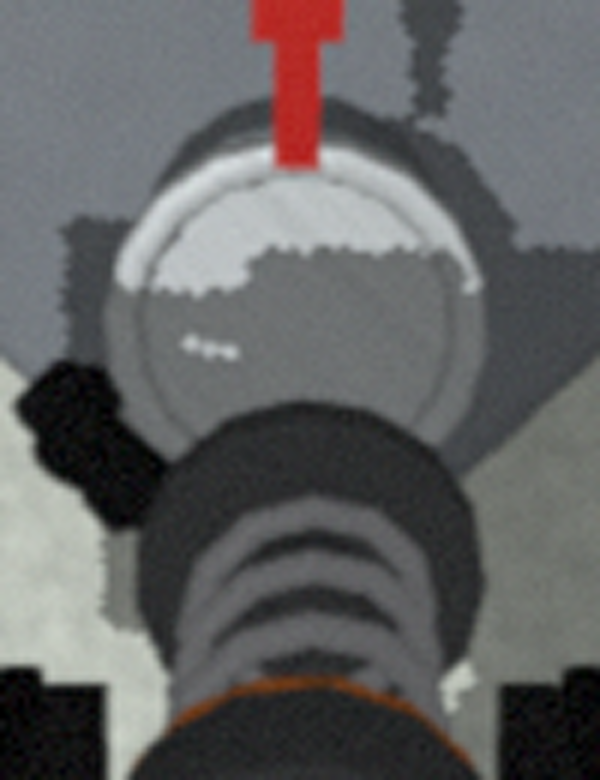

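Run:
```python
from station import r, eyes
from h import *
from scipy.optimize import least_squares
np.set_printoptions(precision=4,suppress=True)
s=r.sense();w=eyes.capture("wrist")
a=np.linspace(0,2*np.pi,720)
def ext_(c,rad):
    q=proj(w,np.c_[c[0]+rad*np.cos(a),c[1]+rad*np.sin(a),np.full(720,c[2])],s);return q[:,0].min(),q[:,0].max(),q[:,1].min()
print("rim",ext_([.558,.0206,.074],.027),"floor edge",ext_([.558,.0206,.07],.022))
tb=s["tcp_pos"]-[0,0,.0556]
print("cup bottom",ext_(tb,.018),"cup top",ext_(tb+[0,0,.008],.018))
px=lambda x,y:(225+x/6-.5,140+y/6-.5)
print("obs rim",px(105,142),px(487,142),"floor",px(140,172),px(452,172),"cup",px(140,402),px(485,402))
```

```text
rim (np.float64(242.75006451460183), np.float64(307.0609917695384), np.float64(164.27024228711383)) floor edge (np.float64(249.02081741518458), np.float64(300.7881986419211), np.float64(169.33961493318844))
cup bottom (np.float64(247.31518431689412), np.float64(304.74047107617434), np.float64(203.50367019402435)) cup top (np.float64(246.3866900085539), np.float64(305.7528973734797), np.float64(207.324521013437))
obs rim (242.0, 163.16666666666666) (305.6666666666667, 163.16666666666666) floor (247.83333333333334, 168.16666666666666) (299.8333333333333, 168.16666666666666) cup (247.83333333333334, 206.5) (305.3333333333333, 206.5)
```

Request:
play_rows(deltas=[255,-1,8,-1,0,255,-1,12,-1,0,255,0,12,0,0,255,0,12,0,0,255,0,10,0,0,255,0,8,0,0,255,0,3,0,0,255,0,0,0,0,255,0,0,0,0,255,0,0,0,0])

```text
time_s: 9.75
tcp_pos: [0.5608, 0.0205, 0.1482]
ee_rot: [[-0.8, 0.001, -0.599], [0.599, 0.0, -0.8], [-0.001, -1.0, -0.001]]
wrist_force: [0.7, -0.1, -1.2]
gripper_width: 0.355
```

Run:
```python
from station import r, eyes
from h import *
np.set_printoptions(precision=4,suppress=True)
s=r.sense();w=eyes.capture("wrist");cv2.imwrite("pics/w5.png",w["img"])
crop(w["img"],205,120,345,270,5,"pics/w5c.png")
c=eyes.capture("scene");crop(c["img"],250,160,350,260,6,"pics/s5.png")
c=eyes.capture("top");crop(c["img"],220,150,340,260,6,"pics/t5.png")
print(s["tcp_pos"],s["wrist_force"])
a=np.linspace(0,2*np.pi,720)
def ext_(c,rad):
    q=proj(w,np.c_[c[0]+rad*np.cos(a),c[1]+rad*np.sin(a),np.full(720,c[2])],s);return q[:,0].min(),q[:,0].max(),q[:,1].min()
print("rim",ext_([.558,.0206,.074],.027),"floor edge",ext_([.558,.0206,.07],.022))
tb=s["tcp_pos"]-[0,0,.0556]
print("cup bottom",ext_(tb,.018),"cup top",ext_(tb+[0,0,.008],.018))
```

```text
[0.5608 0.0205 0.1482] [ 0.7443 -0.0858 -1.1508]
rim (np.float64(238.4219901990266), np.float64(318.2614215771639), np.float64(185.72145901387395)) floor edge (np.float64(246.25382480492027), np.float64(310.33390427790005), np.float64(191.5833997368033))
cup bottom (np.float64(247.40575568654708), np.float64(304.8277557297924), np.float64(203.57377212373748)) cup top (np.float64(246.4674735039715), np.float64(305.8307068473281), np.float64(207.38534408859525))
```

View pics/w5c.png

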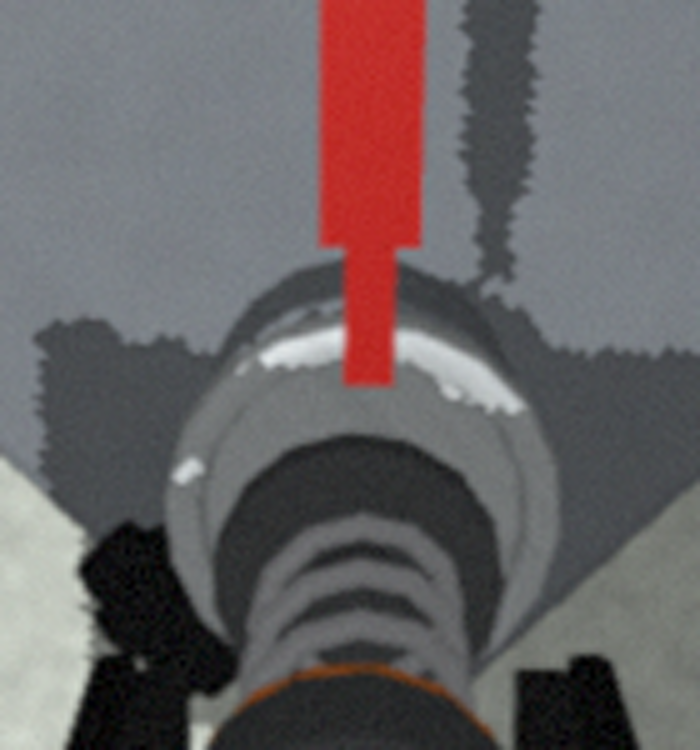

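View pics/s5.png

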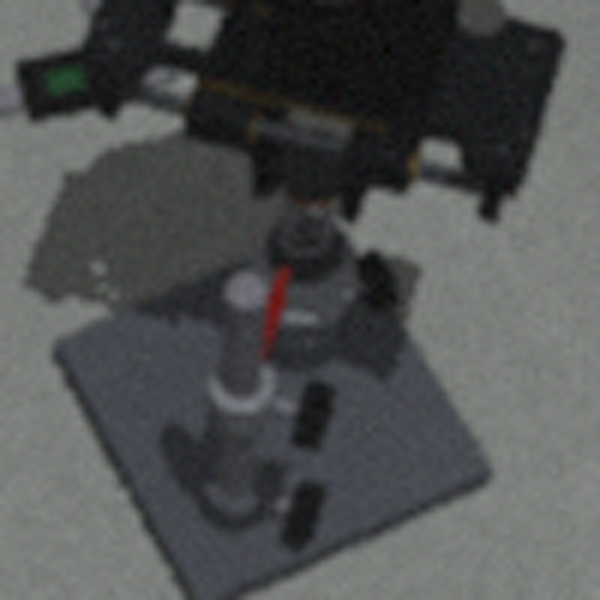

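View pics/t5.png

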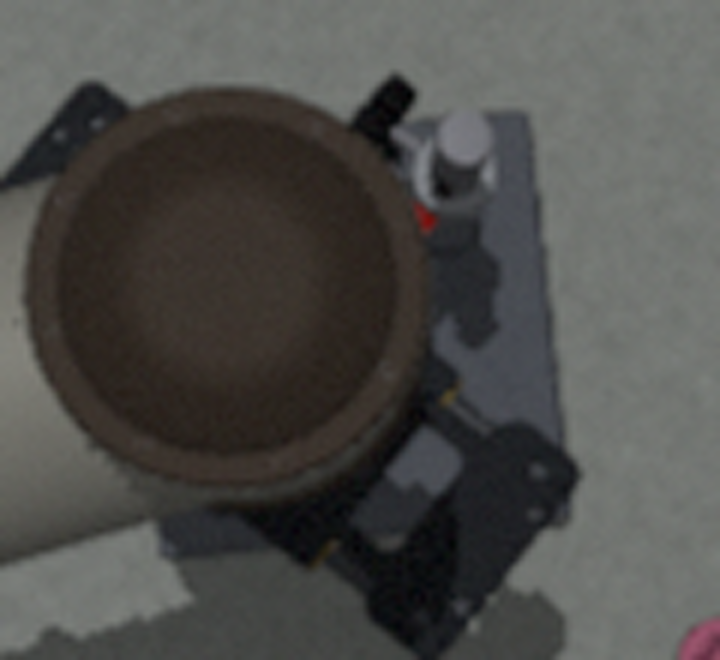

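Request:
play_rows(deltas=[255,0,3,0.5,0,255,0,3,0,0,255,0,3,0,0,255,0,3,0,0,255,0,3,0,0,255,0,2,0,0,255,0,2,0,0,255,0,1,0,0,255,0,0,0,0,255,0,0,0,0])

```text
time_s: 10.9
tcp_pos: [0.5601, 0.02, 0.1276]
ee_rot: [[-0.8, 0.0, -0.599], [0.599, 0.0, -0.8], [-0.0, -1.0, -0.0]]
wrist_force: [0.6, 0.1, -0.7]
gripper_width: 0.355
```

Run:
```python
from station import r, eyes
from h import *
np.set_printoptions(precision=4,suppress=True)
s=r.sense();w=eyes.capture("wrist")
crop(w["img"],205,120,345,270,5,"pics/w6c.png")
print(s["tcp_pos"],s["wrist_force"],s["moment"])
a=np.linspace(0,2*np.pi,720)
def ext_(c,rad):
    q=proj(w,np.c_[c[0]+rad*np.cos(a),c[1]+rad*np.sin(a),np.full(720,c[2])],s);return q[:,0].min(),q[:,0].max(),q[:,1].min()
print("rim",ext_([.558,.0206,.074],.027))
```

```text
[0.5601 0.02   0.1276] [ 0.5771  0.1097 -0.6738] [-0.0261 -0.0039  0.019 ]
rim (np.float64(234.0376068453982), np.float64(320.65179212693306), np.float64(193.32001384418254))
```

View pics/w6c.png

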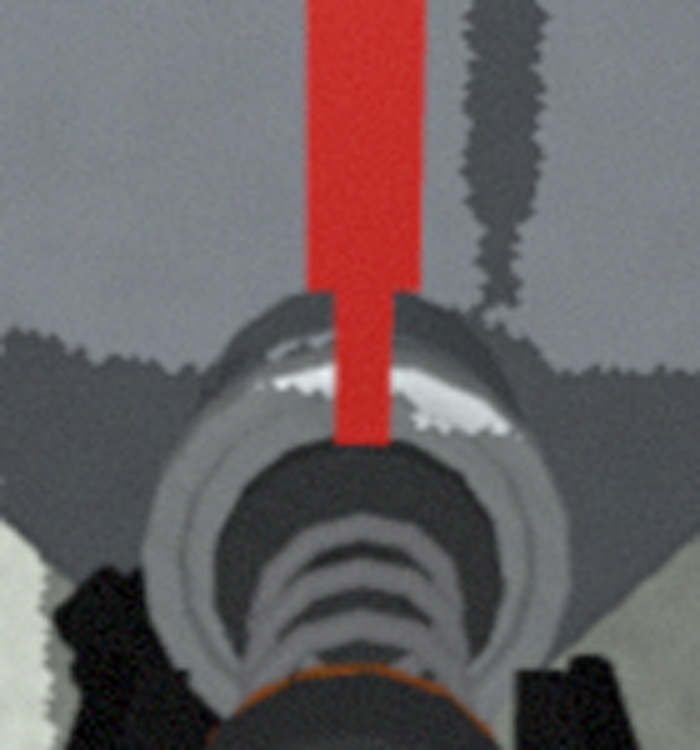

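Spring cup is centred inside the dish: rim columns 143–570, cup 215–503 in the crop, with about a 4 mm gap to the front. Next, lower it to contact.

Request:
play_rows(deltas=[255,0,1,0,0,255,0,1,0,0,255,0,1,0,0,255,0,0,0,0,255,0,0,0,0,255,0,0,0,0,255,0,0,0,0,255,0,0,0,0,255,0,0,0,0,255,0,0,0,0])

```text
time_s: 11.95
tcp_pos: [0.5601, 0.02, 0.1246]
ee_rot: [[-0.8, 0.0, -0.599], [0.599, 0.0, -0.8], [-0.0, -1.0, -0.0]]
wrist_force: [-0.5, -0.4, 1.0]
gripper_width: 0.357
```

Request:
play_rows(deltas=[255,0,1,0,0,255,0,0,0,0,255,0,0,0,0,255,0,0,0,0,255,0,0,0,0,255,0,0,0,0,255,0,0,0,0,255,0,0,0,0,255,0,0,0,0,255,0,0,0,0])

```text
time_s: 12.95
tcp_pos: [0.5601, 0.02, 0.1235]
ee_rot: [[-0.8, 0.0, -0.599], [0.599, -0.0, -0.8], [-0.0, -1.0, 0.0]]
wrist_force: [0.7, 0.2, 1.9]
gripper_width: 0.356
```

Request:
play_rows(deltas=[255,0,1,0,0,255,0,1,0,0,255,0,0,0,0,255,0,0,0,0,255,0,0,0,0,255,0,0,0,0,255,0,0,0,0,255,0,0,0,0,255,0,0,0,0,255,0,0,0,0])

```text
time_s: 13.95
tcp_pos: [0.5601, 0.02, 0.1216]
ee_rot: [[-0.8, 0.0, -0.599], [0.599, -0.0, -0.8], [-0.0, -1.0, -0.0]]
wrist_force: [0.2, -1.0, 1.2]
gripper_width: 0.353
```

Request:
play_rows(deltas=[255,0,1,0,0,255,0,1,0,0,255,0,1,0,0,255,0,1,0,0,255,0,0,0,0,255,0,0,0,0,255,0,0,0,0,255,0,0,0,0,255,0,0,0,0,255,0,0,0,0])

```text
time_s: 14.95
tcp_pos: [0.5601, 0.02, 0.1176]
ee_rot: [[-0.8, 0.0, -0.599], [0.599, -0.0, -0.8], [-0.0, -1.0, 0.0]]
wrist_force: [-0.3, -0.7, 2.8]
gripper_width: 0.357
```

```bash
cat > f.py <<'E'
from station import r, eyes
import numpy as np
F=[];Z=[]
for i in range(8):
    s=r.sense();F.append(s["wrist_force"]);Z.append(s["tcp_pos"]);eyes.capture("wrist")
print(np.mean(F,0).round(2),np.std(F,0).round(2),np.mean(Z,0).round(5),s["time_s"])
E
python3 f.py
```

```text
[-0.15 -0.82  3.26] [0.3  0.41 0.44] [0.56006 0.02    0.11757] 15.3
```

Request:
play_rows(deltas=[255,0,1,0,0,255,0,1,0,0,255,0,1,0,0,255,0,1,0,0,255,0,1,0,0,255,0,1,0,0,255,0,0,0,0,255,0,0,0,0,255,0,0,0,0,255,0,0,0,0])

```text
time_s: 16.35
tcp_pos: [0.5601, 0.0199, 0.1117]
ee_rot: [[-0.8, 0.0, -0.599], [0.599, -0.0, -0.8], [-0.0, -1.0, 0.0]]
wrist_force: [0.4, -2.0, 5.0]
gripper_width: 0.356
```

```bash
python3 f.py
```

```text
[-0.72 -1.56  5.16] [0.61 0.28 0.58] [0.5601  0.01993 0.11175] 16.7
```

Request:
play_rows(deltas=[255,0,1,0,0,255,0,1,0,0,255,0,1,0,0,255,0,1,0,0,255,0,1,0,0,255,0,1,0,0,255,0,1,0,0,255,0,1,0,0,255,0,1,0,0,255,0,1,0,0])

```text
time_s: 17.75
tcp_pos: [0.5602, 0.0198, 0.1025]
ee_rot: [[-0.801, 0.0, -0.599], [0.599, -0.001, -0.801], [-0.001, -1.0, 0.0]]
wrist_force: [-2.3, -1.9, 8.9]
gripper_width: 0.353
```

```bash
python3 f.py
python3 - <<'E'
from station import r, eyes
from h import *
w=eyes.capture("wrist");crop(w["img"],155,120,395,300,3,"pics/w7c.png")
E
```

```text
[-1.89 -1.4   9.23] [0.39 0.35 0.55] [0.56017 0.01979 0.10245] 18.1
```

View pics/w7c.png

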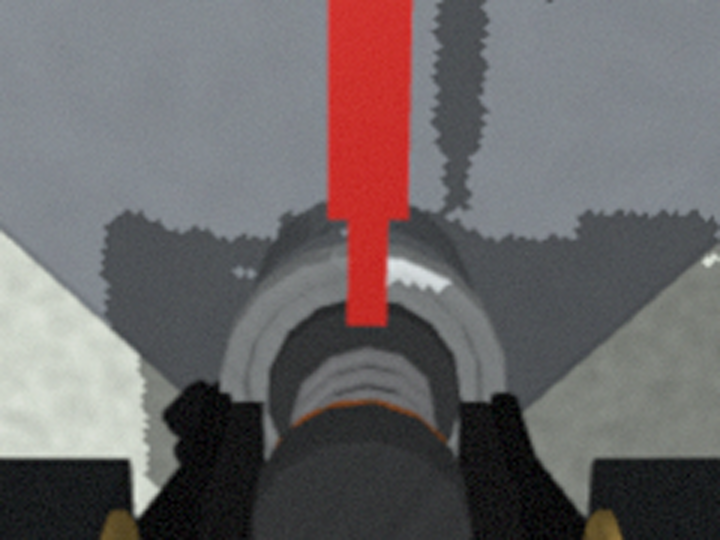

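Request:
play_rows(deltas=[255,0,1,0,0,255,0,1,0,0,255,0,1,0,0,255,0,1,0,0,255,0,0,0,0,255,0,0,0,0,255,0,0,0,0,255,0,0,0,0,255,0,0,0,0,255,0,0,0,0])

```text
time_s: 19.2
tcp_pos: [0.5601, 0.0198, 0.0987]
ee_rot: [[-0.801, 0.001, -0.599], [0.599, -0.001, -0.801], [-0.001, -1.0, 0.0]]
wrist_force: [-2.9, -1.5, 10.6]
gripper_width: 0.358
```

```bash
python3 f.py; python3 f.py
```

```text
[-2.51 -1.58 10.36] [0.47 0.16 0.37] [0.56016 0.01974 0.09876] 19.55
[-2.69 -1.26 10.29] [0.44 0.47 0.54] [0.56015 0.01973 0.09875] 19.95
```

Request:
play_rows(deltas=[255,0,1,0,0,255,0,1,0,0,255,0,0,0,0,255,0,0,0,0,255,0,0,0,0,255,0,0,0,0,255,0,0,0,0,255,0,0,0,0,255,0,0,0,0,255,0,0,0,0])

```text
time_s: 21.0
tcp_pos: [0.5601, 0.0197, 0.0969]
ee_rot: [[-0.801, 0.001, -0.599], [0.599, -0.001, -0.801], [-0.001, -1.0, 0.0]]
wrist_force: [-2.5, -1.4, 10.7]
gripper_width: 0.353
```

```bash
python3 f.py;python3 f.py
python3 - <<'E'
from station import r, eyes
from h import *
w=eyes.capture("wrist");crop(w["img"],155,120,395,300,3,"pics/w8c.png")
w=eyes.capture("scene");crop(w["img"],250,160,350,260,6,"pics/s8c.png")
E
```

```text
[-3.14 -1.44 11.11] [0.65 0.2  0.22] [0.56014 0.01971 0.09688] 21.35
[-3.28 -1.73 11.23] [0.37 0.35 0.35] [0.56014 0.0197  0.09689] 21.75
```

View pics/w8c.png

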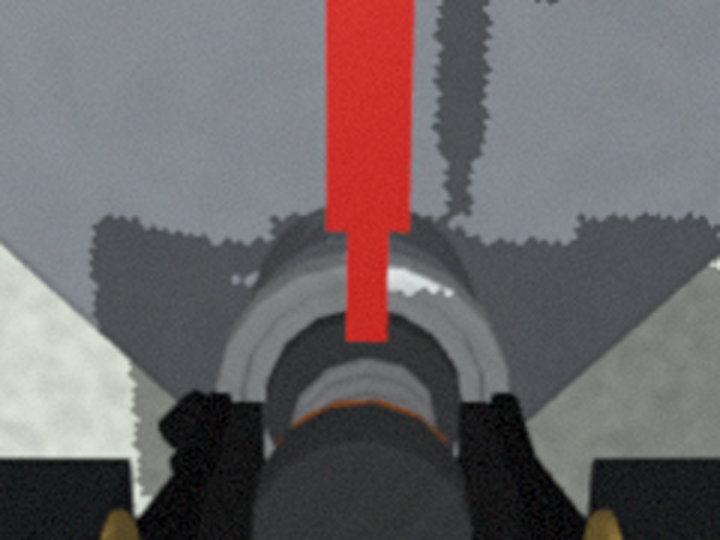

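View pics/s8c.png

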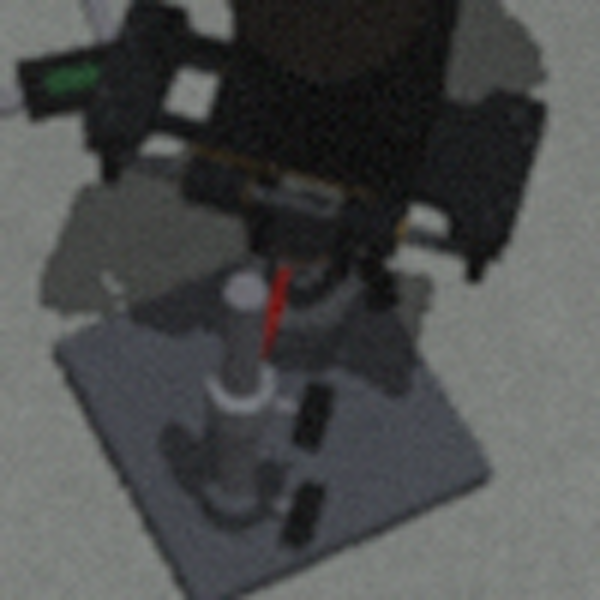

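At about 12 N (Fz 11.2 plus 0.9 spring weight), the cap hasn't slipped in the fingers: the ring stays at image row 253. The top is at 0.0969+0.0244 = 0.121 m, about 8 mm below the pointer's 0.129 m. It's weak and goes to the red tray. I'll unload gently.

Request:
play_rows(deltas=[255,0,-2,0,0,255,0,-3,0,0,255,0,-4,0,0,255,0,-4,0,0,255,0,-4,0,0,255,0,-4,0,0,255,0,-3,0,0,255,0,-3,0,0,255,0,-2,0,0,255,0,0,0,0])

```text
time_s: 22.9
tcp_pos: [0.5599, 0.0201, 0.1243]
ee_rot: [[-0.8, -0.0, -0.6], [0.6, 0.0, -0.8], [0.0, -1.0, 0.0]]
wrist_force: [0.3, -1.3, 0.4]
gripper_width: 0.352
```

Request:
play_rows(deltas=[255,0,-2,0,0,255,0,-5,0,0,255,0,-10,0,0,255,0,-15,0,0,255,0,-20,0,0,255,0,-20,0,0,255,0,-15,0,0,255,0,-8,0,0,255,0,0,0,0,255,0,0,0,0])

```text
time_s: 23.9
tcp_pos: [0.5595, 0.02, 0.219]
ee_rot: [[-0.8, -0.001, -0.6], [0.6, 0.0, -0.8], [0.001, -1.0, 0.001]]
wrist_force: [0.5, -0.4, -1.1]
gripper_width: 0.356
```

Run:
```python
from station import r, eyes
from h import *
s=r.sense();w=eyes.capture("wrist");crop(w["img"],155,120,395,300,3,"pics/w9c.png");print(s["wrist_force"],s["tcp_pos"],s["gripper_width"],loc(s,[.571,.2848,.1]))
```

```text
[ 0.54234235 -0.3695967  -1.06621115] [0.55948218 0.0199886  0.21896688] 0.35587472903144873 [ 149.44471009  118.97755826 -218.90974654]
```

View pics/w9c.png

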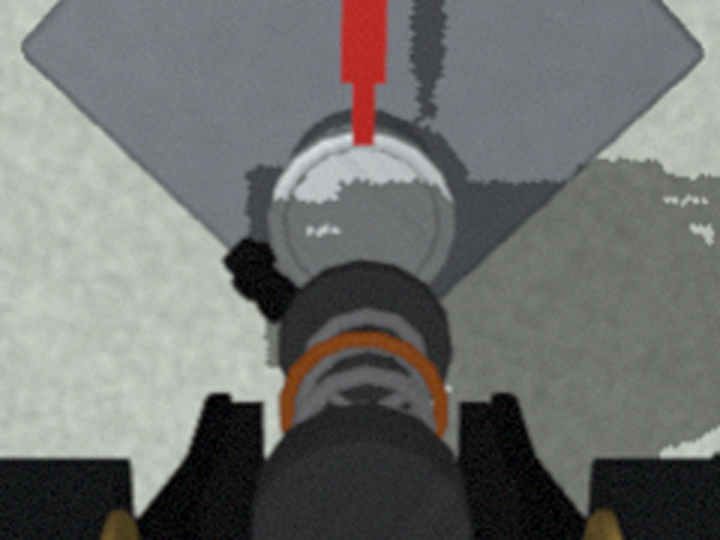

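The travel ring is now well down the coils, and the spring is still straight in the grip. On to the red tray.

Request:
play_rows(deltas=[255,7,0,-10,0,255,15,0,-22,0,255,20,0,-29,0,255,20,0,-29,0,255,20,0,-29,0,255,20,0,-29,0,255,20,0,-29,0,255,15,0,-23,0,255,9,0,-14,0,255,3,0,-5,0])

```text
time_s: 24.95
tcp_pos: [0.5716, 0.2864, 0.2185]
ee_rot: [[-0.802, -0.001, -0.598], [0.598, -0.001, -0.802], [0.0, -1.0, 0.001]]
wrist_force: [1.2, 0.3, -0.9]
gripper_width: 0.357
```

Request:
play_rows(deltas=[255,0,10,0,0,255,0,15,0,0,255,0,20,0,0,255,0,20,0,0,255,0,20,0,0,255,0,20,0,0,255,0,15,0,0,255,0,8,0,0,255,0,0,0,0,255,0,0,0,0])

```text
time_s: 25.95
tcp_pos: [0.5725, 0.2842, 0.0921]
ee_rot: [[-0.8, 0.001, -0.6], [0.6, 0.0, -0.8], [-0.001, -1.0, -0.001]]
wrist_force: [0.6, -0.3, -0.2]
gripper_width: 0.358
```

Run:
```python
from station import r, eyes
from h import *
s=r.sense();w=eyes.capture("wrist");cv2.imwrite("pics/w10.png",w["img"]);print(s["wrist_force"],s["tcp_pos"],s["gripper_width"],loc(s,[.571,.2848,.1]))
```

```text
[ 0.63296692 -0.256229   -0.15304473] [0.57252108 0.28418932 0.09212119] 0.35784834041543523 [ 1.57923421 -7.87991984  0.41840135]
```

View pics/w10.png

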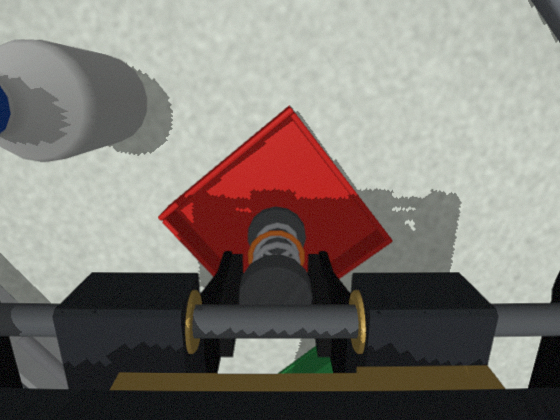

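Request:
play_rows(deltas=[255,0,5,0,0,255,0,7,0,0,255,0,7,0,0,255,0,6,0,0,255,0,3,0,0,255,0,2,0,0,255,0,1,0,0,255,0,1,0,0,255,0,1,0,0,255,0,0,0,0])

```text
time_s: 27.0
tcp_pos: [0.5722, 0.2846, 0.0589]
ee_rot: [[-0.8, 0.0, -0.599], [0.599, 0.0, -0.8], [-0.0, -1.0, -0.0]]
wrist_force: [-0.2, -0.3, 0.0]
gripper_width: 0.353
```

```bash
python3 f.py
```

```text
[-0.33 -0.24  0.17] [0.37 0.53 0.49] [0.57218 0.28467 0.05882] 27.35
```

Request:
play_rows(deltas=[160,0,0,0,0,150,0,0,0,0,140,0,0,0,0,120,0,0,0,0,100,0,0,0,0,80,0,0,0,0,60,0,0,0,0,60,0,0,0,0,60,0,0,0,0,60,0,0,0,0])

```text
time_s: 28.4
tcp_pos: [0.572, 0.2846, 0.0585]
ee_rot: [[-0.8, -0.0, -0.599], [0.599, 0.0, -0.8], [0.0, -1.0, 0.0]]
wrist_force: [-0.0, -0.3, -0.5]
gripper_width: 0.763
```

Run:
```python
from station import r, eyes
from h import *
s=r.sense();w=eyes.capture("wrist");cv2.imwrite("pics/w11.png",w["img"]);print(s["wrist_force"],s["tcp_pos"],s["gripper_width"])
```

```text
[-0.01070424 -0.32214273 -0.45763216] [0.57204427 0.28461756 0.05852571] 0.7632085290446746
```

View pics/w11.png

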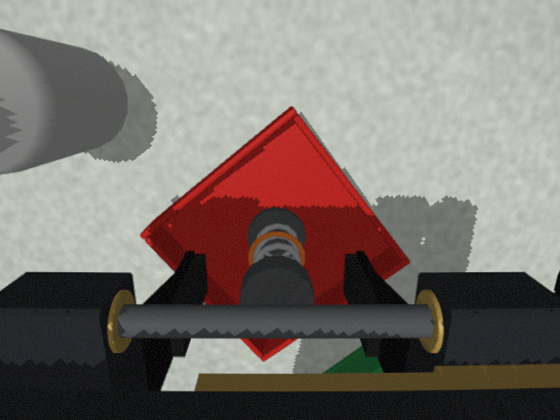

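Released and standing, cap near (278,282), with the fingers clear on both sides. Retreat straight up.

Request:
play_rows(deltas=[60,0,-5,0,0,60,0,-10,0,0,60,0,-20,0,0,60,0,-25,0,0,60,0,-30,0,0,60,0,-30,0,0,60,0,-30,0,0,60,0,-15,0,0,60,0,-5,0,0,60,0,0,0,0])

```text
time_s: 29.45
tcp_pos: [0.5721, 0.2847, 0.2296]
ee_rot: [[-0.8, 0.001, -0.599], [0.599, 0.001, -0.8], [-0.0, -1.0, -0.002]]
wrist_force: [0.3, -0.6, -0.9]
gripper_width: 0.765
```

Request:
play_rows(deltas=[60,15,0,0,0,60,25,0,0,0,60,30,0,0,0,60,30,0,0,0,60,25,0,0,0,60,10,0,0,0,60,0,0,0,0,60,0,0,0,0,60,0,0,0,0,60,0,0,0,0])

```text
time_s: 30.45
tcp_pos: [0.4646, 0.3649, 0.2283]
ee_rot: [[-0.8, -0.0, -0.601], [0.601, -0.0, -0.8], [-0.0, -1.0, 0.0]]
wrist_force: [-0.2, -0.1, -0.6]
gripper_width: 0.765
```

Run:
```python
from station import r, eyes
from h import *
s=r.sense()
w=eyes.capture("wrist");cv2.imwrite("pics/w12.png",w["img"]);print(s["tcp_pos"],s["time_s"])
w=eyes.capture("scene");cv2.imwrite("pics/s12.png",w["img"])
w=eyes.capture("top");cv2.imwrite("pics/t12.png",w["img"])
```

```text
[0.46460721 0.36493767 0.22828186] 30.45
```

View pics/w12.png

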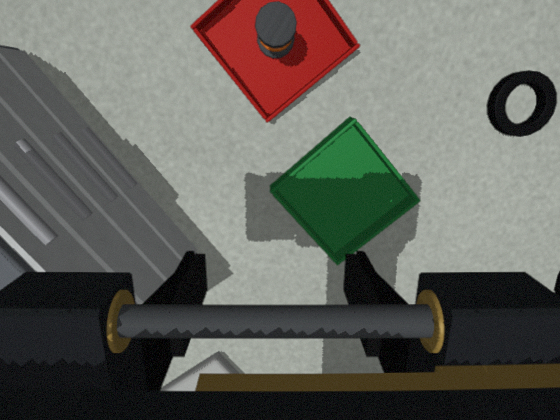

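View pics/s12.png

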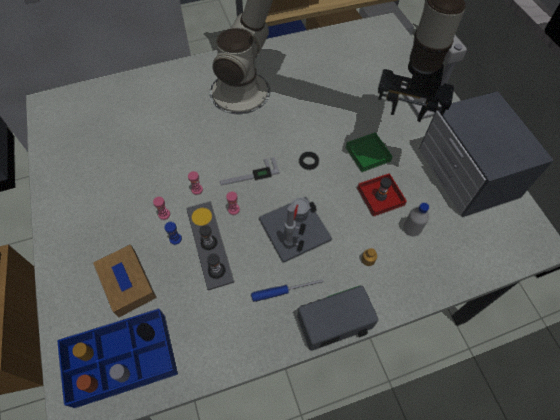

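View pics/t12.png

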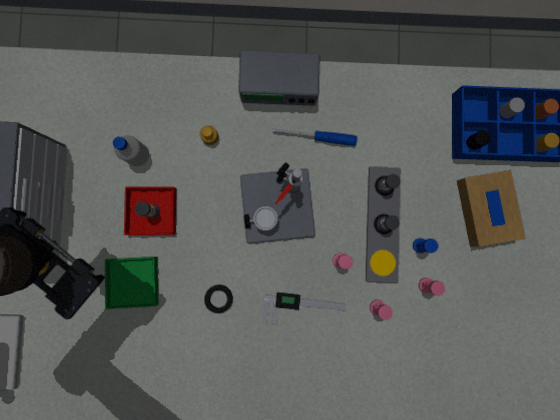

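```bash
python3 -c "
from station import r
print(r.finish_job())"
```

```text
the job is handed in; nothing more can be done
None
```

I tested the spring from the yellow disc, found it weak, and stood it upright in the red tray. The job is handed in at about 30.5 s of the 56 s allowed.

- **Test:** I kept the spring gripped by its cap, set it in the dish and pressed to about 12 N vertical. The wrist read 11.2 N, plus about 0.9 N for the spring's own weight. The load held between 10 and 15 N for well over 1 s. I saw no reading near 20 N, though I only read the force at intervals.
- **Verdict:** At that load the top sat at about 0.121 m, roughly 8 mm below the pointer at 0.129 m. That is about 29 mm of compression, so the ring should be near 36 mm. I worked this out from the arm's travel and did not measure the ring separately. The ring was clearly lower on the coils afterwards, and the cap did not slip in the fingers.
- **Last checks:** The final pictures show the spring upright near the middle of the red tray and both spares standing on their black discs. The bystanders appear unmoved and the gripper is clear of everything.
- **Disagreements:**
  - The cameras put heights 2–3 mm lower than the task text (dish 66.6 against 70 mm, cap 89.5 against 92 mm), so I used the text's heights.
  - While pressing, the wrist read up to about 3.5 N sideways, so the total force on the dish may have been nearer 12.5 N.

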